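# Restock the carousel and present the amber jar

## Task

Pick up the handled sugar bowl and stand it in the empty ring on the carousel, without tipping or dropping it, and let go of it. Then turn the carousel until the tall amber jar stands at the front, lined up with the fixed steel pointer, and keep a grip on the turntable so that I can open the jar: finish while still holding the carousel still, with the jar at the pointer. Leave the other things on the shelf alone.

Things in the scene. Friction and masses are not known exactly. Their poses are not given: they have to be found in the camera images.
- turntable: Plywood turntable, 280 mm across, top 32 mm above the shelf, turns either way without stops; light friction (1.3 N at the peg), stays where left. Origin on the turning axis, 18 mm above the shelf; x axis from jar to peg. Fixed on it, counter-clockwise from above: jar at 0, empty ring at 120, peg at 180, squat white pot (68 mm wide, 46 tall) at 240 degrees; 85 mm from the axis (peg 95).
- jar_mid (a point): Middle of the sealed tall amber glass jar with steel lid, 58 mm across (lid 50 mm across), 96 mm tall, fastened to the turntable, its foot on the turntable's top; the point is on the jar's centre line, half-way up. It is the tallest thing on the turntable.
- peg_mid (a point): Upright round steel turning peg on the turntable, 14 mm in diameter and 65 mm tall, fastened opposite the jar, 95 mm from the axis; the point is on its centre line, 45 mm above the turntable's top and 20 mm below the peg's tip. Its surface is 46 mm from a bowl standing in the ring and about 50 mm from the squat pot.
- empty_ring (a point): Centre of the empty place on the turntable, at the height of the turntable's top: a low raised wooden ring, inside diameter 84 mm, outside 92 mm, 5 mm high, in which the sugar bowl stands flat on the turntable.
- front_mark (a point): Tip of the fixed steel pointer (a small post 48 mm tall, 14 mm thick) that stands on the carousel's base, 172 mm from the turning axis, outside the turntable; it marks the front of the carousel. It does not turn.
- front_place (a point): Fixed point above the carousel, 85 mm from the turning axis towards the pointer, at the height of the jar's middle: the jar is exactly at the front when its middle is here. It does not turn.
- sugar_bowl: White porcelain sugar bowl with closed flat lid and one arched handle over the top, loose, 0.17 to 0.35 kg. Body 80 mm across at its widest, foot 68 mm across, lid top 61 mm and handle top 100 mm above its underside. The origin is the centre of the underside; z up, the handle spans along its y axis.
- bowl_mid (a point): Centre of the sugar bowl, 50 mm above its underside, axes as the bowl's.
- bowl_handle (a point): Middle of the level bar of the sugar bowl's handle, 95 mm above its underside and 34 mm above the lid: a round bar 10 mm thick, straight for 52 mm along the bowl's y axis (so fingers close along the bowl's x axis). Axes as the bowl's.
- beaker: Bystander: white porcelain beaker without a handle, 72 mm across, 80 mm tall, loose; origin at the centre of its underside.
- basin: Bystander: turquoise plastic basin, 220 mm across, 85 mm tall, loose; origin at the centre of its underside.
- spatula: Bystander: pale wooden spatula 270 mm long, lying on the shelf along its own x axis, just beyond the carousel.
- tweezers: Bystander: steel tweezers 130 mm long, lying on the shelf along their own x axis, beyond and to the right of the carousel.
There are look-alikes about, which are no part of the job. What is shaped like the sugar_bowl but purple or turquoise is not meant.

How it is judged:
By the outcome, as a careful person would: the job done as asked, in the order asked, and still so for the second after the job is handed in, while the arm keeps its last pose, push and grip.
It also fails if it takes over 58 s, if anything falls off the work surface, if the arm or the gripper's body presses on something with over 40 N, if the wrist force passes 120 N, or if a joint passes its speed limit or range.

## Robot

A 7-joint arm with a two-finger parallel gripper is mounted at the origin on the work surface. World frame = base frame: x ahead of the robot, y to its left, z up, the work surface at z = 0. Lengths are in m, angles in degrees, forces in N, time in s.
With the tool pointing down it reaches from about 0.4 to 0.85 m from the base axis. Payload 4.4 kg.
Tool frame: the origin (TCP) lies at the very end of the fingers, on their centre line; the grasp point (between the pads) lies 19 mm behind it; z points along the fingers, y is the line along which they close (so a half turn about z gives the same grasp; the last joint's range is limited). The gripper opens to 94 mm and grips with 3 to 60 N. Pads are 16 mm wide; open, the fingers measure 119 mm over their backs; the gripper's body (75 mm by 177 mm) begins 78 mm behind the grasp point.
Start: joints at [71.001, 36.005, 2.206, 86.941, -1.547, 57.084, -1.146], TCP at [0.171, -0.627, 0.205] pointing down, gripper open.
Joint ranges: [-175.42, 175.42], [-21.48, 121.26], [-71.46, 75.88], [10.55, 141.38], [-63.04, 243.04], [13.31, 113.54], [-168.57, 168.57]. Speed limits (degrees/s): [147.25, 147.25, 180, 180, 180, 180, 180].

## Interface

Orientations are given as [roll, pitch, yaw] about the fixed x, y, z axes, in that order (R = Rz(yaw) Ry(pitch) Rx(roll)).
In Python, from rig import bot gives the robot as it stands. Calls block until the motion is done:
- bot.move_ptp(position, orientation): joint-space move of the TCP to a pose.
- bot.line_to(position, frame=None, velocity=0.15, contact_N=None): straight line of the TCP; frame=None keeps the orientation; velocity is the mean speed in m/s. With contact_N (N) it stops when the force on the tool has changed by that much, and returns True; else False.
- bot.movej(angles): joint-space move.
- bot.command_gripper(opening): finger opening in m; the grip force is fixed at half the most; returns when the fingers have stopped.
- bot.wait(seconds).
- bot.inverse_kinematics(position, orientation): joint angles nearest the present ones, or None.
- bot.grab_frame(name): name is "scene" or "top"; returns the picture (420x560x3 uint8, red, green, blue); there is no depth.
- bot.calibration(name): a dict with "vertical_fov" (degrees; the focal length in pixels is half the picture's height over the tangent of half this angle, whatever the lens; pixels are square), "cx", "cy" (the principal point, pixels), "k1" (the pictures are not rectified: a ray, as slopes to the right and down, at radius r is drawn at 1 + k1 r^2 times it, then the intrinsics apply), "R" (3x3) and "t" (3): a world point X has camera coordinates R X + t. Camera axes: x right, y down, z forward; pixel columns grow to the right and rows downward; lengths in m; the calibration is good to about 2 mm. A picture is of the moment at which its call begins. calibration takes no time and is no camera call.
A pose or a line that the arm cannot do raises bot.MotionError and nothing moves.
- bot.finish_job(): hands the job in; it is judged then, once.
Readings, each from a call of its own:
- bot.get_clock(): time.
- bot.get_joint_pos(): joint angles.
- bot.get_qvel(): joint speeds.
- bot.get_joint_torque(): joint torques, N m.
- bot.get_ee_pos(): TCP position.
- bot.get_orientation(): TCP orientation.
- bot.get_ft_force(): force on the tool from outside, world axes, zero at the start.
- bot.get_ft_torque(): the same for the moment, N m.
- bot.get_grip_width(): finger opening in m.
- bot.get_grip_force(): force on a finger pad.
Only numpy, scipy, OpenCV 4.12 (cv2) and the standard library are available. Lean on these libraries where they do the work, as an engineer would, in place of code of your own. Each camera call takes 0.05 s, during which the arm holds its last target. There are 200 camera calls.

## Working session

There is one attempt and no reset: what is moved stays moved. The work goes in short steps, each a Python script; the robot and the scene stay as the last script left them, time stands still between calls to the robot, and variables do not carry over. Pictures are saved under pics/ and viewed, at most 10 in all, crops included, and the job is handed in when it is done.

```bash
mkdir -p pics; cat > h.py <<'E'
import numpy as np, cv2
from rig import bot
def K(n):
    c=bot.calibration(n); f=210/np.tan(np.radians(c["vertical_fov"]/2)); return c,f
def pix(n,X):
    c,f=K(n); p=np.array(c["R"])@np.array(X,float)+np.array(c["t"]); s=p[:2]/p[2]; s=s*(1+c["k1"]*(s@s)); return np.array([c["cx"],c["cy"]])+f*s
def world(n,uv,z):
    c,f=K(n); d=(np.array(uv,float)-[c["cx"],c["cy"]])/f; s=d.copy()
    for _ in range(30): s=d/(1+c["k1"]*(s@s))
    R=np.array(c["R"]); o=-R.T@np.array(c["t"]); r=R.T@np.array([s[0],s[1],1]); return o+r*(z-o[2])/r[2]
def snap(n,name,box=None,scale=1):
    im=bot.grab_frame(n)[:,:,::-1]
    if box: im=im[box[1]:box[3],box[0]:box[2]]
    cv2.imwrite("pics/"+name,cv2.resize(im,None,fx=scale,fy=scale,interpolation=cv2.INTER_CUBIC))
E
python3 - <<'E'
from h import *
snap("top","t1.png",scale=1.4);snap("scene","s1.png",scale=1.4)
for n in("top","scene"):
    c=bot.calibration(n);print(n,c, -np.array(c["R"]).T@np.array(c["t"]))
print(bot.get_orientation())
E
```

```text
top {'vertical_fov': 47.8611908783866, 'cx': 283.2533449451882, 'cy': 209.85069748213058, 'k1': -0.12695084595908313, 'R': array([[-0.01271566, -0.99990842, -0.00463319],
       [-0.99887193,  0.01291422, -0.04569563],
       [ 0.04575128,  0.00404692, -0.99894466]]), 't': array([0.11289827, 0.5498171 , 1.36482531])} [0.48818994 0.10026413 1.38903228]
scene {'vertical_fov': 43.531303288290616, 'cx': 273.14167686561245, 'cy': 217.10030957281285, 'k1': -0.041753335888574314, 'R': array([[ 6.21287483e-01,  7.83582703e-01, -1.04516818e-04],
       [ 4.39996277e-01, -3.48974853e-01, -8.27417566e-01],
       [-6.48386566e-01,  5.14018190e-01, -5.61587180e-01]]), 't': array([-0.39158777, -0.1526629 ,  2.00350065])} [ 1.60950259 -0.77626989  0.99878339]
[-1.79907077e+02  6.40848328e-04  1.52249169e+01]
```

View pics/t1.png

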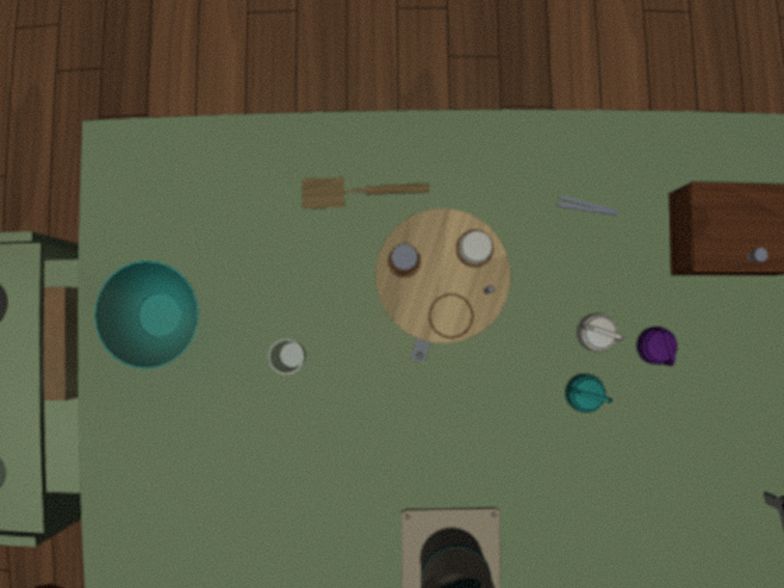

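View pics/s1.png

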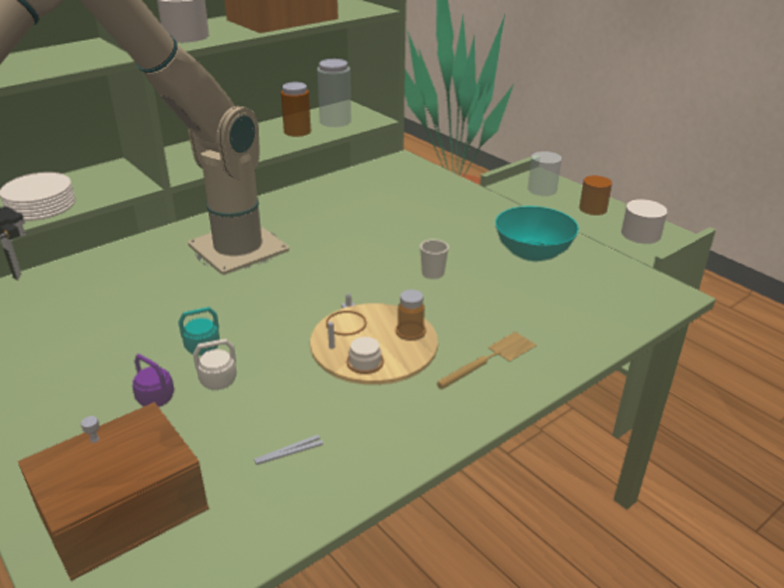

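Top view (shown at 1.4x):
- **Sugar bowl candidates:** white bowl (598,332), purple look-alike (657,345), turquoise look-alike (587,393). The beaker at (287,357) and the squat pot at (476,247) are also white. I choose the white handled bowl at (598,332).
- **Carousel:** centre about (443,275), jar lid (404,257), peg (489,290), ring (451,315), pointer (420,355).

I'll check the choice in a close crop.

```bash
python3 - <<'E'
from h import *
a=bot.grab_frame("top")[:,:,::-1]
cv2.imwrite("pics/c1.png",np.hstack([cv2.resize(a[140:270,260:375],None,fx=4,fy=4,interpolation=2)[:, :], cv2.resize(a[205:305,395:490],None,fx=3.4,fy=5.2,interpolation=2)]))
w=lambda u,v,z:world("top",(u/1.4,v/1.4),z).round(4)
print("axis",w(443,275.5,.032),"jar",w(404,257,.128),"peg",w(489.5,289,.097),"ring",w(451,316,.037),"ptr",w(420,355,.048),"bowl",w(599,332,.061))
E
```

```text
axis [0.5867 0.0099 0.032 ] jar [0.6161 0.0903 0.128 ] peg [ 0.5544 -0.0765  0.097 ] ring [ 0.5033 -0.0048  0.037 ] ptr [0.4252 0.0599 0.048 ] bowl [ 0.4663 -0.3031  0.061 ]
```

View pics/c1.png

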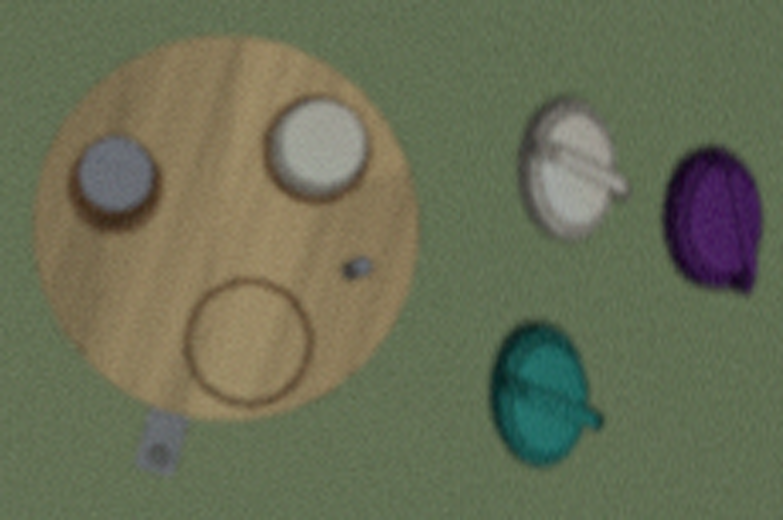

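The crop confirms the white porcelain bowl with arched handle, lid centre about (572,165) and handle running right and down. I'll refine the positions and check them against the scene camera with an overlay.

```bash
python3 - <<'E'
from h import *
L=lambda u,v,z:world("top",(260+u/4,140+v/4),z)
Rr=lambda u,v,z:world("top",(395+(u-460)/3.4,205+v/5.2),z)
ax=L(226,227.5,.032);jar=L(117,174,.128);peg=L(362,266,.097);ring=L(249,342,.037);ptr=L(158,453,.048)
for n,p in dict(ax=ax,jar=jar,peg=peg,ring=ring,ptr=ptr).items():
    d=(p-ax)[:2];print(n,p.round(4),np.hypot(*d).round(4),np.degrees(np.arctan2(d[1],d[0])).round(1))
b=Rr(572,165,.061);e1=Rr(553,152,.1);e2=Rr(622,185,.1)
d=e2-e1;print("bowl",b.round(4),"h",((e1+e2)/2).round(4),np.hypot(*d[:2]),np.degrees(np.arctan2(d[1],d[0])))
im=bot.grab_frame("scene")[:,:,::-1]
im=cv2.resize(im,None,fx=5,fy=5,interpolation=2)
def circ(c,r,z,col):
    P=np.array([pix("scene",(c[0]+r*np.cos(t),c[1]+r*np.sin(t),z)) for t in np.linspace(0,6.28,40)])
    cv2.polylines(im,[((P+.5)*5).astype(int)],True,col,1)
circ(b,.034,0,(0,0,255));circ(b,.03,.061,(0,0,255))
u=d/np.hypot(*d[:2])
P=[pix("scene",(b+s*.026*u)[:2].tolist()+[.095]) for s in(-1,1)]
cv2.line(im,*[tuple(((p+.5)*5).astype(int).tolist()) for p in P],(255,0,0),1)
circ(ax,.14,.032,(255,0,0));circ(ring,.046,.037,(0,0,255));circ(jar,.025,.128,(0,0,255));circ(peg,.007,.097,(0,0,255));circ(ptr,.007,.048,(0,0,255))
a=im[1190:1410,620:900];c=im[1020:1370,1080:1580]
cv2.imwrite("pics/o1.png",np.hstack([cv2.copyMakeBorder(a,0,130,0,0,0),c]))
E
```

```text
ax [0.5865 0.0097 0.032 ] 0.0 0.0
jar [0.6163 0.0884 0.128 ] 0.0842 69.2
peg [ 0.5542 -0.0788  0.097 ] 0.0942 -110.0
ring [ 0.5039 -0.0051  0.037 ] 0.0839 -169.8
ptr [0.4262 0.0613 0.048 ] 0.1684 162.1
bowl [ 0.4675 -0.3034  0.061 ] h [ 0.466  -0.3044  0.1   ] 0.05980728718766068 -107.9743971816454
```

View pics/o1.png

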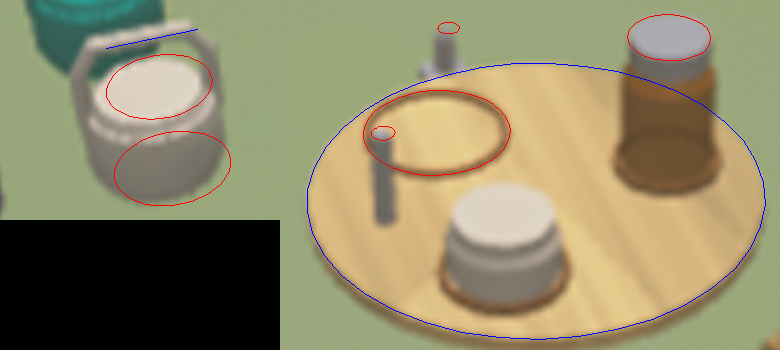

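The overlay shows the carousel fit is good: rim, ring, peg and jar lid all coincide. The bowl sits about 2 px left of my estimate (handle bar from (88,43) to (190,27)), and the pointer top is at (444,40). I'll combine both views, then check reachability.

```bash
python3 - <<'E'
from h import *
S=lambda u,v,z:world("scene",((620+u)/5-.5,(1190+v)/5-.5,),z)
C=lambda u,v,z:world("scene",((1080+u-280)/5-.5,(1020+v)/5-.5,),z)
e1,e2=S(88,43,.095),S(190,27,.095);d=e1-e2
print("h scene",((e1+e2)/2).round(4),np.hypot(*d[:2]),np.degrees(np.arctan2(d[1],d[0])),"lid",S(152,89,.061).round(4))
p=C(444,38,.048);ax=np.array([.5865,.0097]);q=p[:2]-ax;print("ptr",p.round(4),np.hypot(*q),np.degrees(np.arctan2(q[1],q[0])))
print("jar",C(669,37,.128).round(4),"peg",C(383,133,.097).round(4))
q0=bot.get_joint_pos()
for pos,ys in (((.468,-.308,.08),(-18,162)),((.504,-.005,.11),(-60,-18,0,30,60,90,150,-150,-120,-90)),((.554,-.079,.06),(-20,-110,70,160)),((.677,-.019,.06),(72,-18,162,-108))):
    for y in ys:
        r=bot.inverse_kinematics(pos,[180,0,y]); print(pos,y,None if r is None else np.round(r))
E
```

```text
h scene [ 0.4593 -0.3072  0.095 ] 0.057498790111964425 -113.11914399005258 lid [ 0.467  -0.3079  0.061 ]
ptr [0.4338 0.052  0.048 ] 0.15844090338589933 164.5215142381159
jar [0.6158 0.0887 0.128 ] peg [ 0.554  -0.0788  0.097 ]
(0.468, -0.308, 0.08) -18 [ 24.  39.  10. 108. -11.  34. -67.]
(0.468, -0.308, 0.08) 162 [ 50.  42. -31. 107.  32.  40.  72.]
(0.504, -0.005, 0.11) -60 [ -16.   34.   19.  116.  -19.   34. -133.]
(0.504, -0.005, 0.11) -18 [  -9.   33.    9.  116.   -9.   32. -102.]
(0.504, -0.005, 0.11) 0 [ -6.  32.   4. 115.  -5.  32. -88.]
(0.504, -0.005, 0.11) 30 [ -1.  32.  -3. 115.   3.  32. -66.]
(0.504, -0.005, 0.11) 60 [  4.  33. -10. 115.  10.  33. -43.]
(0.504, -0.005, 0.11) 90 [  9.  33. -18. 115.  17.  34. -20.]
(0.504, -0.005, 0.11) 150 [ 19.  36. -32. 115.  30.  38.  27.]
(0.504, -0.005, 0.11) -150 [ 35.  46. -61. 114.  52.  53.  66.]
(0.504, -0.005, 0.11) -120 [ 35.  46. -61. 114.  52.  53.  96.]
(0.504, -0.005, 0.11) -90 [ -22.   35.   29.  116.  -28.   36. -154.]
(0.554, -0.079, 0.06) -20 [ -1.  41.  10. 109. -13.  32. -92.]
(0.554, -0.079, 0.06) -110 [ -16.   45.   34.  109.  -40.   38. -157.]
(0.554, -0.079, 0.06) 70 [ 12.  41. -11. 108.  14.  32. -28.]
(0.554, -0.079, 0.06) 160 [ 26.  44. -33. 108.  37.  39.  41.]
(0.677, -0.019, 0.06) 72 [  6.  48. -13.  89.  13.  45. -30.]
(0.677, -0.019, 0.06) -18 [ -7.  48.  11.  89. -12.  44. -99.]
(0.677, -0.019, 0.06) 162 [ 18.  52. -35.  88.  36.  52.  43.]
(0.677, -0.019, 0.06) -108 [ -21.   53.   37.   89.  -39.   51. -167.]
```

Bowl handle estimate: (.466,-.306), bar direction -110°, so tool yaw 70. I'll move above it and take a close look.

```bash
python3 - <<'E'
from h import *
bot.command_gripper(.06)
bot.move_ptp([.466,-.306,.2],[180,0,70])
bot.line_to([.466,-.306,.115])
snap("scene","s2.png",(95,180,235,300),5)
print(bot.get_clock(),bot.get_ee_pos(),pix("scene",[.466,-.306,.095]))
E
```

```text
3.275 [ 0.46664409 -0.30665625  0.11588795] [152.80859975 245.45648126]
```

View pics/s2.png

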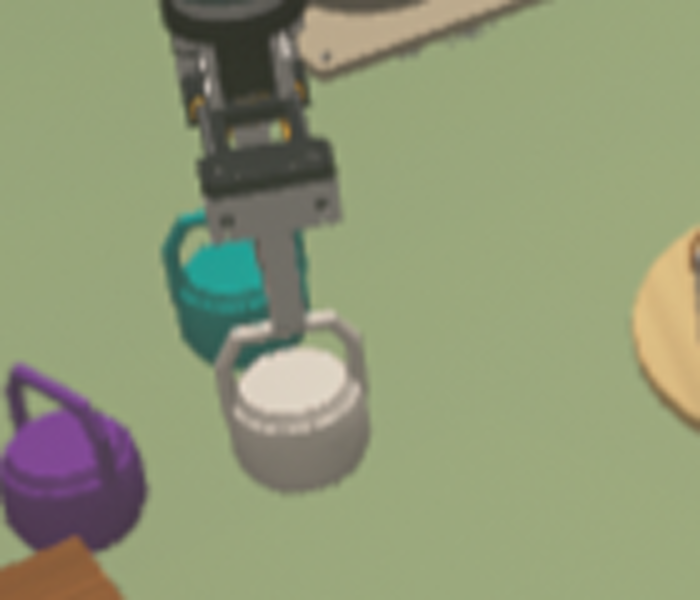

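The near finger is at (287,335) in front of the bar. The bar's middle is at about (284,326), within 1 px of prediction, so I'll grasp, lift, and carry to above the ring.

```bash
python3 - <<'E'
from h import *
print(bot.line_to([.466,-.306,.077],velocity=.08,contact_N=4), bot.get_ee_pos())
bot.command_gripper(0)
print(bot.get_grip_width(),bot.get_grip_force())
f0=bot.get_ft_force()
bot.line_to([.466,-.306,.21],velocity=.1)
print(bot.get_grip_width(),bot.get_ft_force()-f0,bot.get_ft_force(),bot.get_orientation())
bot.line_to([.504,-.005,.21],velocity=.12)
bot.line_to([.504,-.005,.135],velocity=.08)
im=bot.grab_frame("scene")[:,:,::-1]
cv2.imwrite("pics/s3.png",cv2.resize(im[150:290,190:350],None,fx=4,fy=4,interpolation=2))
print(bot.get_clock(),bot.get_ee_pos())
for p in ([.504,-.005,.154],[.504,-.005,.058],[.504,-.005,.119]):print((pix("scene",p)-[190,150])*4)
E
```

```text
False [ 0.46618409 -0.30604451  0.07703817]
0.008917516831141387 29.98271495103836
0.008598882319927588 [-1.68527771  0.2525724  -3.32473115] [-0.25658076  0.2115552  -3.11661611] [-1.79921506e+02 -1.50344964e-02  7.00007878e+01]
10.0333 [ 0.50449296 -0.00496178  0.13550092]
[223.4059996  193.43658534]
[226.99838914 297.68188562]
[224.74100776 232.2505709 ]
```

View pics/s3.png

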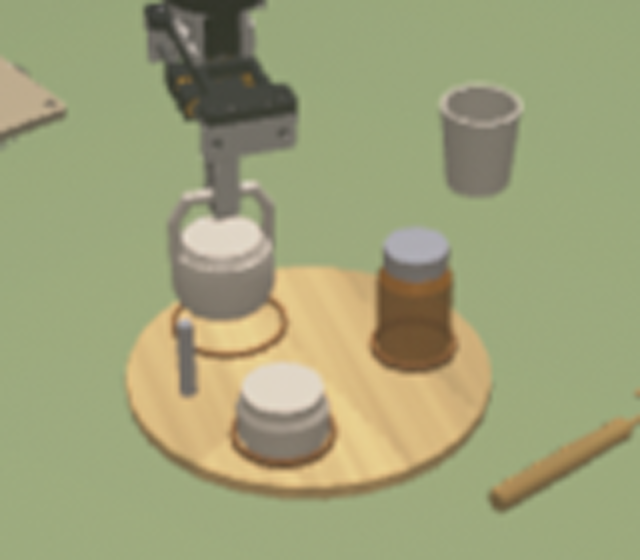

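The bowl hangs straight with its lid at (222,238). It is centred over the ring at about (229,322) to within a few mm, so I'll lower until contact and release.

```bash
python3 - <<'E'
from h import *
print(bot.line_to([.503,-.005,.118],velocity=.06,contact_N=6),bot.line_to([.503,-.005,.102],velocity=.02,contact_N=2.5),bot.get_ee_pos(),bot.get_ft_force())
snap("scene","s4.png",(190,150,350,290),4)
print(bot.get_clock())
E
```

```text
False True [ 0.50377945 -0.00506751  0.10885471] [ 1.97474015 -0.90782808  2.33249245]
11.0417
```

View pics/s4.png

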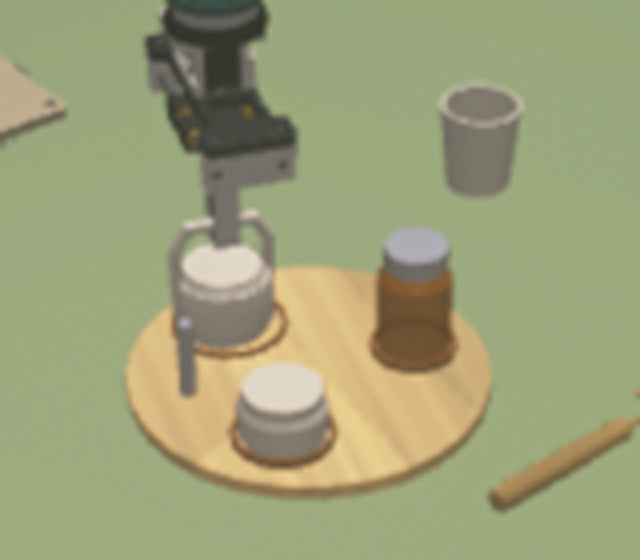

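Contact came at TCP z=.109, which is the pick height of .077 plus .032. The bowl stands on the turntable inside the ring, not on its rim. I'll release and grip the peg.

```bash
python3 - <<'E'
from h import *
p=bot.get_ee_pos()
bot.command_gripper(.045); 
bot.line_to([p[0],p[1],.21],velocity=.1)
bot.line_to([.5542,-.0788,.18],velocity=.12)
print(bot.line_to([.5542,-.0788,.062],velocity=.08,contact_N=4),bot.get_ee_pos())
f0=bot.get_ft_force()
bot.command_gripper(0)
print(bot.get_grip_width(),bot.get_grip_force(),f0,bot.get_ft_force(),bot.get_clock())
snap("scene","s5.png",(190,150,350,290),4)
E
```

```text
False [ 0.55456713 -0.07881676  0.06247264]
0.013090970836866559 29.999497140706808 [-0.40644364 -0.12396592  0.16470644] [ 2.26270179 -1.30140644  0.23518755] 16.0917
```

View pics/s5.png

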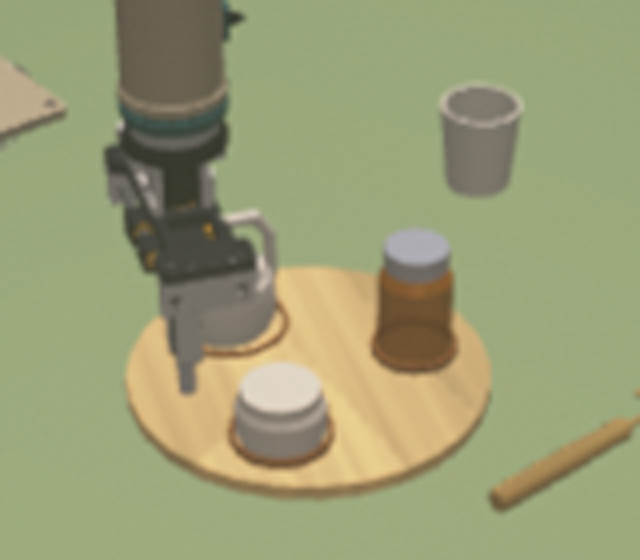

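The peg is gripped (width 13.1 mm). Now I'll turn the carousel counter-clockwise along the arc, watching the force.

```bash
cat >> h.py <<'E'
AX=np.array([.5865,.0097]);P0=np.array([.5542,-.0788])
def turn(a,b,n,v=.06):
    for d in np.linspace(a,b,n+1)[1:]:
        t=np.radians(d);p=AX+np.array([[np.cos(t),-np.sin(t)],[np.sin(t),np.cos(t)]])@(P0-AX)
        bot.line_to([*p,.0622],[180,0,70+d],velocity=v)
        f=bot.get_ft_force();print(round(d,1),f.round(1),bot.get_grip_width().__round__(4))
        if np.linalg.norm(f)>25: print("stop");break
E
python3 - <<'E'
from h import *
turn(0,90,12)
print(bot.get_clock(),bot.get_ee_pos(),bot.get_orientation(),bot.get_joint_pos())
snap("top","t6.png",(230,120,400,275),4.5)
E
```

```text
7.5 [ 1.  -1.1 -0.9] 0.0135
15.0 [ 1.8 -3.1 -1.1] 0.0136
22.5 [ 1.7 -4.  -0.5] 0.0136
30.0 [ 2.6 -6.3 -3.2] 0.0131
37.5 [ 2.6 -6.6 -1.1] 0.0131
45.0 [ 4.4 -6.5 -1.9] 0.0133
52.5 [ 5.8 -7.  -4.2] 0.0135
60.0 [ 6.2 -5.  -3.9] 0.0132
67.5 [ 8.2 -5.9 -5.9] 0.0132
75.0 [10.5 -5.5 -6.5] 0.0134
82.5 [10.7 -5.6 -8.1] 0.0135
90.0 [12.2 -4.4 -7.1] 0.0133
20.4417 [ 0.6793655  -0.02352962  0.06224379] [179.85783552   0.47569595 159.93405666] [ 18.89720816  51.7787617  -35.50414472  88.18011552  35.87981966
  51.29443263  40.93024164]
```

View pics/t6.png

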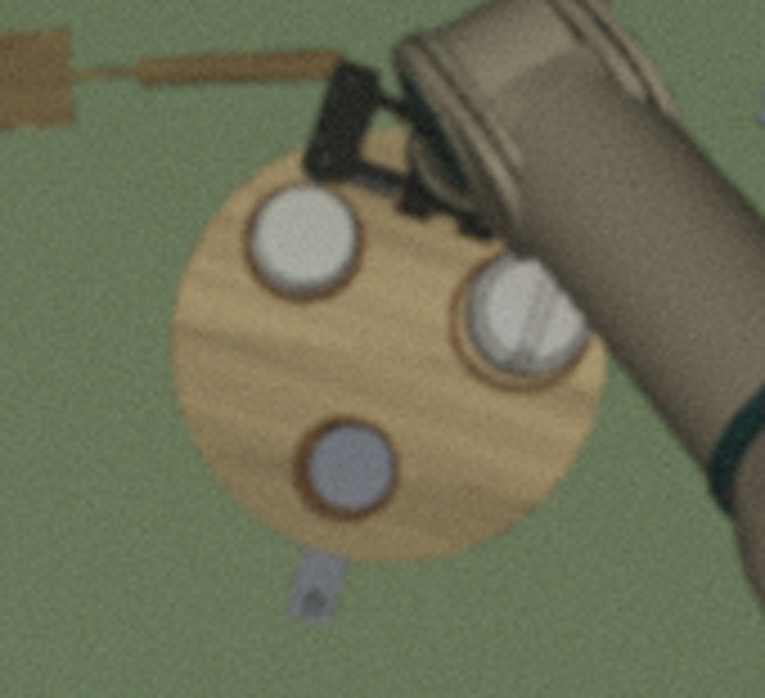

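The lid is at (351,467), the pointer tip at (313,602), the pointer foot midline runs (325,553) to (310,619), and the disc centre is at (389.5,347.5). Bowl is upright in the ring at about (530,315).

```bash
python3 - <<'E'
from h import *
W=lambda u,v,z:world("top",(230+u/4.5-.4,120+v/4.5-.4),z)[:2]
c=W(389.5,347.5,.032);ang=lambda d:np.degrees(np.arctan2(d[1],d[0]))
for n,p in dict(jar=W(351,467,.128),tip48=W(313,602,.048),tip40=W(313,602,.04),f1=W(325,553,.006),f2=W(310,619,.006),ring=W(519,322,.034)).items():
    print(n,p.round(4),[(ang(p-a).round(2),np.hypot(*(p-a)).round(4)) for a in(c,AX)])
print(c, ang(W(310,619,.006)-W(325,553,.006)))
E
```

```text
jar [0.509 0.041] [(np.float64(158.68), np.float64(0.0833)), (np.float64(158.03), np.float64(0.0835))]
tip48 [0.4258 0.0623] [(np.float64(162.2), np.float64(0.1689)), (np.float64(161.88), np.float64(0.1691))]
tip40 [0.4254 0.0621] [(np.float64(162.32), np.float64(0.1692)), (np.float64(161.99), np.float64(0.1694))]
f1 [0.4555 0.0529] [(np.float64(162.16), np.float64(0.1378)), (np.float64(161.75), np.float64(0.1379))]
f2 [0.4129 0.0632] [(np.float64(163.18), np.float64(0.1815)), (np.float64(162.87), np.float64(0.1817))]
ring [ 0.6018 -0.0724] [(np.float64(-79.65), np.float64(0.0844)), (np.float64(-79.45), np.float64(0.0835))]
[0.58661775 0.01068185] 166.40405510946994
```

```bash
python3 - <<'E'
from h import *
turn(90,92.8,1,.03); bot.wait(.5)
print(bot.get_clock(),bot.get_ee_pos(),bot.get_ft_force())
t=bot.grab_frame("top")[:,:,::-1];s=bot.grab_frame("scene")[:,:,::-1]
cv2.imwrite("pics/f1.png",np.hstack([cv2.resize(t[185:265,265:345],None,fx=5,fy=5,interpolation=2),cv2.resize(s[170:250,225:305],None,fx=5,fy=5,interpolation=2)]))
for a in (161,162,163):
    r=np.radians(a);p=AX+.085*np.array([np.cos(r),np.sin(r)]);q=AX+.172*np.array([np.cos(r),np.sin(r)])
    print(a,"lid top",(pix("top",[*p,.128])-[265,185]+.5)*5,"scene",(pix("scene",[*p,.128])-[225,170]+.5)*5+[400,0],"ptr",(pix("top",[*q,.048])-[265,185]+.5)*5,(pix("scene",[*q,.048])-[225,170]+.5)*5+[400,0])
E
```

```text
92.8 [12.2 -3.8 -8.5] 0.0132
21.2917 [ 0.68083412 -0.01945847  0.06225498] [12.81642198 -3.16539352 -9.15806414]
161 lid top [222.30516365 199.73139901] scene [565.64467781 158.72705773] ptr [167.30971874 347.90651223] [526.89413109 194.35887421]
162 lid top [224.95649421 200.57984884] scene [563.36388082 159.1668571 ] ptr [172.36467047 349.52539142] [522.559534  195.2084986]
163 lid top [227.62211214 201.38186831] scene [561.09554234 159.6280078 ] ptr [177.44702009 351.05544025] [518.24556276 196.09978714]
```

View pics/f1.png

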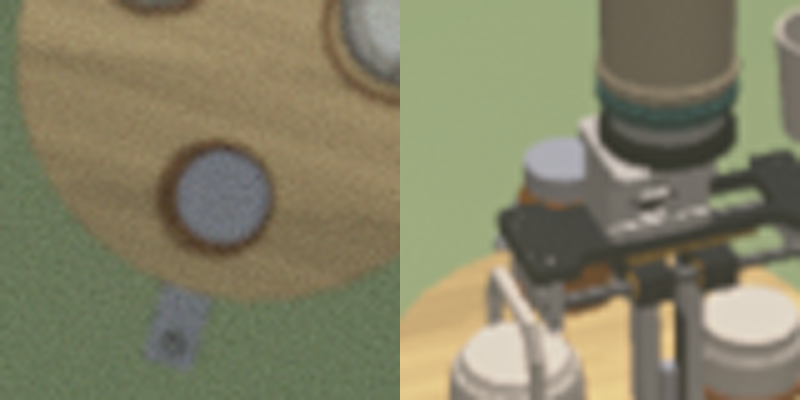

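The lid is at about (224,197) and the pointer tip at about (172,343). To tighten the estimate to sub-degree, I'll segment the lid in the saved images and the disc against the green surface, with no new views.

```bash
python3 - <<'E'
from h import *
from scipy.optimize import least_squares
def lid(im,x0,y0,s,guess):
    im=cv2.GaussianBlur(im,(0,0),s*.5).astype(float)
    m=((im[:,:,2]-im[:,:,0])<5).astype(np.uint8)   # not brown: R-B small
    m&=((im[:,:,1]-im[:,:,2])<8).astype(np.uint8)  # not green
    n,l,st,ce=cv2.connectedComponentsWithStats(m,connectivity=4)
    k=l[guess[1],guess[0]];return k,st[k],world("top",((ce[k]+.5)/s-.5+[x0,y0]),.128)[:2]
c1=cv2.imread("pics/c1.png")[:,:460];t6=cv2.imread("pics/t6.png");f=cv2.imread("pics/f1.png")[:,:400]
for a in((c1,260,140,4,(117,174)),(t6,230,120,4.5,(351,467)),(f,265,185,5,(224,197))):
    k,st,p=lid(*a);d=p-AX;print(k,st,p.round(4),np.hypot(*d).round(4),np.degrees(np.arctan2(d[1],d[0])).round(2))
# disc: brown in c1 -> rim contour -> fit circle at z=.032 (fixed radius .14)
b=cv2.GaussianBlur(c1,(0,0),2).astype(int);m=((b[:,:,2]-b[:,:,1])>2).astype(np.uint8)
m=cv2.morphologyEx(m,cv2.MORPH_OPEN,np.ones((9,9)));cs=max(cv2.findContours(m,0,cv2.CHAIN_APPROX_NONE)[0],key=cv2.contourArea)[:,0]
w=np.array([world("top",((q+.5)/4-.5+[260,140]),.032)[:2] for q in cs])
r=least_squares(lambda x:np.hypot(*(w-x[:2]).T)-x[2],[*AX,.14],loss="soft_l1",f_scale=.001).x;print("disc",r.round(4))
E
```

```text
1 [  81  138   70   72 3888] [0.6173 0.0903] 0.0863 69.06
58 [ 313  429   78   78 4857] [0.5091 0.0405] 0.0834 158.29
11 [ 180  152   87   89 6039] [0.5079 0.0368] 0.0832 160.97
disc [0.5882 0.0107 0.1385]
```

With the refined axis (.5882,.0107), the radii match the nominal values. The jar is at 162.0° and the pointer at 162.4°. A small nudge will also relieve the radial load.

```bash
python3 - <<'E'
from h import *
bot.line_to([.6797,-.0180,.0635],[180,0,162.4],velocity=.01); bot.wait(.5)
p=bot.get_ee_pos();d=p[:2]-[.5882,.0107];print(p,np.hypot(*d),180+np.degrees(np.arctan2(d[1],d[0])),bot.get_ft_force(),bot.get_grip_width(),bot.get_grip_force(),bot.get_clock())
im=bot.grab_frame("top")[185:265,265:345,::-1];im=cv2.resize(im,None,fx=5,fy=5,interpolation=2);im=cv2.GaussianBlur(im,(0,0),2.5).astype(float)
m=(((im[:,:,2]-im[:,:,0])<5)&((im[:,:,1]-im[:,:,2])<8)).astype(np.uint8)
n,l,st,ce=cv2.connectedComponentsWithStats(m,connectivity=4);k=l[197,224]
q=world("top",(ce[k]+.5)/5-.5+[265,185],.128)[:2];e=q-[.5882,.0107];print(st[k],q,np.hypot(*e),np.degrees(np.arctan2(e[1],e[0])))
E
```

```text
[ 0.68078981 -0.01945042  0.06229011] 0.09737515653119799 161.96297519104385 [ 7.47811611 -3.36097247 -9.49953538] 0.013491134927566574 29.99568884712062 22.3917
[ 179  152   89   89 6063] [0.5077822  0.03683159] 0.08455698196159715 161.9985396150005
```

```bash
python3 - <<'E'
from h import *
for y in (-.0165,-.0155):
    bot.line_to([.6802,y,.0635],[180,0,162.6],velocity=.01); bot.wait(.5)
    p=bot.get_ee_pos();d=p[:2]-[.5882,.0107];a=180+np.degrees(np.arctan2(d[1],d[0]))
    print(p,a,bot.get_ft_force(),bot.get_grip_width(),bot.get_clock())
    if a>162.2: break
im=bot.grab_frame("top")[185:265,265:345,::-1];im=cv2.resize(im,None,fx=5,fy=5,interpolation=2);im=cv2.GaussianBlur(im,(0,0),2.5).astype(float)
m=(((im[:,:,2]-im[:,:,0])<5)&((im[:,:,1]-im[:,:,2])<8)).astype(np.uint8)
n,l,st,ce=cv2.connectedComponentsWithStats(m,connectivity=4);k=l[197,224]
q=world("top",(ce[k]+.5)/5-.5+[265,185],.128)[:2];e=q-[.5882,.0107];print(q,np.degrees(np.arctan2(e[1],e[0])))
E
```

```text
[ 0.68118913 -0.01820318  0.06228516] 162.73354008617693 [ 8.13821351 -4.7592389  -9.73954404] 0.013142488312941555 23.25
[0.50746542 0.03591273] 162.65685358622983
```

```bash
python3 -c "
from rig import bot
print(bot.get_qvel().round(3) if hasattr(bot.get_qvel(),'round') else bot.get_qvel(), bot.get_grip_force()); print(bot.finish_job())"
```

```text
[ 0.006 -0.115  0.057 -0.022  0.15  -0.005 -0.04 ] 29.994541425039642
the job is handed in; nothing more can be done
None
```

The sugar bowl stands upright in the ring and is released, the jar is at the pointer (162.7° against 162.4° in my last camera measurement), and the job was handed in at about 23 s with the gripper still holding the peg.

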